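Check a hand lever's stop and record it

TASK

Using only the outside of your fingers, press the sprung hand lever on the test stand in towards its fixed grip bar until it comes up against its stop, without forcing it, and hold it there for a good second to see that it stops short of the bar. Then let it spring all the way back out, and press the large middle button on the button box fully down and let it go to record the check. Do not pinch the lever, do not touch the grip bar, leave the two small buttons alone, and leave the loose things lying where they are.

Things in the scene. Friction and masses are not known exactly. Their poses are not given: they have to be found in the camera images.
- stand: Lever test stand, bolted down: grey base plate 200 x 200 x 12 mm, blue column 44 x 32 mm (top 142 mm above the table). Origin: centre of the plate's underside; z up. In its frame (mm) the column is at (32, 78), the lever's upright hinge at (-15, 60), lever and bar at height 130. Its lever side (-x) faces the robot, yaw up to 0.5 rad either way; it stands on the table's left or right half.
- bar: Fixed horizontal grip bar with black rubber grip, 28 mm in diameter (32 mm at its end collar), its centre line at height 130 mm. Origin: at the column end of its axis, (36, 70, 130) mm in the stand's frame; it runs 169 mm along its own -y. It must not be touched.
- lever (a joint): Hinge of the hand lever (rad): 0 = fully out (rest, sprung), 0.36 = in against its firm stop; counter-clockwise from above as it goes in. At the stop it is nearly parallel to the bar (0.06 rad past) and its tip stays about 20 mm short of the bar's surface. Pushed at lever_pad it takes about 2 N at first, 5 N at the stop. Counts as in above 0.33.
- lever_pad (a point): Where to push: on the outer face of the aluminium hand lever, at mid height, 105 mm from the hinge axis. The lever is a blade 12 mm thick, 22 mm tall, 144 mm long from its hinge, free beneath but for rings on the plate. The frame turns with it: +x square to the face, inwards to the bar (way to push), +y along it to the hinge, z up. Yaw at rest: the stand's - 0.30 rad. It moves 38 mm, rest to stop.
- record_top (a point): Centre of the top of the large middle button (aluminium, 36 mm across, black collar 52 mm across) on the button box, black, 150 x 200 x 45 mm, face tilted 0.3 rad to the robot. Moves with the button; z points out, square to the face (press along -z), y along the row of three buttons. When out it is 20 mm above the face, 8 mm above the collar, about 80 mm above the table.
- record (a joint): Travel of the large button (m): 0 = out, 0.008 = fully down; springs back. About 1.5 N to start, 5 N fully down. Counts as pressed above 0.0065.
- small_l (a joint): Travel of the small round button (18 mm across, 34 mm collar) 68 mm to +y of the large one on the box's face (m): 0 = out, 0.006 = down. Leave alone.
- small_r (a joint): Travel of the same small button 68 mm to -y of the large one (m). Leave alone.
- ring_a: Loose steel ring, 34 mm outside, 22 mm hole, 9 mm high, lying on the base plate. Origin: centre of its underside. Leave in place.
- ring_b: Another such ring on the base plate.
- ring_c: Another such ring on the base plate, below or beyond the bar.
- socket: Loose steel socket, 24 mm across, 34 mm tall, standing on the base plate beyond the bar. Origin: centre of its underside.
- screwdriver: Loose screwdriver, about 200 mm long, lying on the table between the stand and the button box along its own x axis, handle to -x. Origin: about its middle, on the table. Leave in place.
- jar: Loose jar, 60 mm across, 85 mm tall, on the table beyond the screwdriver. Origin: centre of its underside.

How it is judged:
On the way, in this order (a step that is already met when the one before it is completed fails the run):
1. the fingers press the lever in against its stop and hold it there for 0.8 s (value of joint lever above 0.33 rad and contact force between the fingers and lever above 2 N), for 0.8 s.
2. the lever is let out again all the way (value of joint lever below 0.03 rad and contact force between the fingers and lever below 0.5 N), for 0.2 s.
3. the large button is pressed fully down (value of joint record above 0.0065 m), for 0.05 s.
At the end, for the whole second after the job is handed in: The lever is fully out again (below 0.03 rad), the large button is out again (within 2 mm), the small buttons are out, and every loose thing is within 20 mm of where it began (value of joint lever below 0.03 rad and value of joint each of record, small_l, small_r below 0.002 m and distance of each of ring_a, ring_b, ring_c, socket, screwdriver, jar from where it was at the start of the episode below 0.02 m); the robot touches nothing.
It fails at once if the lever is forced (over 40 N) (contact force between the fingers and lever above 40 N).
It fails at once if the grip bar is touched (over 1 N) (contact force between any of the fingers, the arm and bar above 1 N).
It fails at once if the lever is pinched: it is between the fingers, at the grasp point, while they touch it (x of the grasp point in the frame of lever_pad between 0.001 and 0.011 m and y of the grasp point in the frame of lever_pad between -0.04 and 0.09 m and z of the grasp point in the frame of lever_pad between -0.022 and 0.022 m and contact force between the fingers and lever above 0.5 N).
It fails at once if a small button is pressed (over 3 mm) (value of joint any of small_l, small_r above 0.003 m).
It fails at once if a loose thing is moved more than 20 mm or lifted (distance of any of ring_a, ring_b, ring_c, socket, screwdriver, jar from where it was at the start of the episode above 0.02 m).
It also fails if it takes over 54 s, if anything falls off the work surface, if the arm or the gripper's body presses on something with over 40 N, if the wrist force passes 120 N, or if a joint passes its speed limit or range.

ROBOT

A 6-joint arm with a two-finger parallel gripper is mounted at the origin on the work surface. World frame = base frame: x ahead of the robot, y to its left, z up, the work surface at z = 0. Lengths are in m, angles in rad, forces in N, time in s.
With the tool pointing down it reaches from about 0.35 to 0.85 m from the base axis. Payload 8.1 kg.
Tool frame: the origin (TCP) lies at the centre of the arm's flange, where the gripper is bolted on; the fingertips stand 186 mm ahead of it and the grasp point (between the pads) lies 167 mm ahead of it; z points along the fingers, y is the line along which they close (so a half turn about z gives the same grasp; the last joint's range is limited). The gripper opens to 93 mm and grips with 3 to 60 N. Pads are 15 mm wide; open, the fingers measure 128 mm over their backs; the gripper's body (75 mm by 188 mm) begins 65 mm behind the grasp point.
Start: joints at [-1.386, 0.13, 1.488, -0, 1.523, -0.085], TCP at [0.16, -0.578, 0.405] pointing down, gripper open.
Joint ranges: [-2.96, 2.96], [-0.89, 2.26], [0.02, 2.5], [-1.34, 4.48], [0, 2.73], [-2.66, 2.66]. Speed limits (rad/s): [2.39, 2.39, 2.79, 3.14, 3.14, 3.14].

INTERFACE

Orientations are given as a rotation vector (axis times angle).
In Python, from plant import robot gives the robot as it stands.
- The arm moves only by the tool apply_moves, never from a script. Its argument "series" is a list of rows, each a list of 2 entries, a list of its own where there are three numbers: the shift along the tool's x, y, z in mm, then the turn, a rotation vector about the tool's x, y, z in rad. A call has 1 to 12 rows; each row shifts and turns the commanded pose from where the row before left it, along the tool's axes as they then stand; what a row does not reach is not made up. A row lasts 1/12 s, in which the tool goes at most 41.7 mm and 7.16 degrees, less where a joint would pass 70% of its speed; a pose out of reach is approached as far as the arm can. A call is refused whole if a number of a shift passes 41.7 or a number of a turn 0.125, either way. A call with a gripper value outside its range is refused whole. "claw" is the opening, from 0 (shut) to 1 (fully open), set as the call begins (left out, the last holds). The fingers move at their own pace and stop on an object; "newtons" is the grip in N (left out, the last holds). Time passes only in rows, so rows that do not move let the fingers close. It gives the time, the measured TCP pose, the force, the opening and the grip force at its end, in the units of the state.
- robot.read_state(): the state, without advancing time (a new reading comes with each control period).
- robot.read_camera(name): name is "scene" or "top" or "wrist"; returns (picture, depth): 400x640x3 uint8, blue, green, red; 400x640 float32, m along the optical axis (not along the pixel's ray), 0 where there is no reading.
- robot.calibration(name): a dict with "fx", "fy", "cx", "cy" (pixels), "extrinsics" (4x4, takes a point from world to camera coordinates). Camera axes: x right, y down, z forward; pixel columns grow to the right and rows downward; lengths in m; the calibration is good to about 2 mm. A picture is of the moment at which its call begins: read the wrist's pose just before it. calibration takes no time and is no camera call; for the wrist camera it gives the pose at the moment of the call.
- robot.close_job(): hands the job in; it is judged then, once.
The state is a dict: "t": time; "q": joint angles; "dq": joint speeds; "joint_torque": joint torques, N m; "tool_pos": TCP position; "orientation": TCP orientation; "force": force on the tool from outside, world axes, zero at the start; "wrist_torque": the same for the moment, N m; "opening": finger opening in m; "gripper_force": force on a finger pad.
Only numpy, scipy, OpenCV 4.12 (cv2) and the standard library are available. Lean on these libraries where they do the work, as an engineer would, in place of code of your own. Each camera call takes 0.05 s, during which the arm holds its last target. There are 200 camera calls.

## Working session

There is one attempt and no reset: what is moved stays moved. The work goes in short steps, Python scripts to look and compute and a tool call to move; the robot and the scene stay as the last step left them, time stands still between calls to the robot, and variables do not carry over. Pictures are saved under pics/ and viewed, at most 10 in all, crops included, and the job is handed in when it is done.

Besides the shell and the picture viewer there is one more tool, called after "Emit:" as name([rows], argument=value, ...), one row to a line, values as JSON. apply_moves: Moves the arm, as the interface text tells. Its arguments: {"type":"object","properties":{"series":{"type":"array"},"claw":{"type":"number"},"newtons":{"type":"number"}},"required":["series"]}

```bash
mkdir -p pics; ls; python3 - <<'E'
from plant import robot
import cv2,numpy as np
s=robot.read_state();print(s)
for n in("scene","top"):
    p,d=robot.read_camera(n);c=robot.calibration(n);cv2.imwrite(f"pics/{n}0.png",p);np.savez(f"{n}0.npz",p=p,d=d,E=c["extrinsics"],K=[c[k] for k in("fx","fy","cx","cy")])
    print(n,c)
E
```

```text
pics
{'t': 0.0, 'q': array([-1.38640178e+00,  1.31140860e-01,  1.48931455e+00, -6.47118489e-06,
        1.52296870e+00, -8.53947863e-02]), 'dq': array([-0.00067037, -0.00021136,  0.00082639,  0.00021133,  0.0022028 ,
        0.0002312 ]), 'joint_torque': array([ 1.70545940e-03, -5.59827840e+01, -4.91761672e+01,  7.72053329e-02,
        3.49314837e-02, -1.42432259e-04]), 'tool_pos': array([ 0.15989703, -0.57805726,  0.40367988]), 'orientation': array([-3.11124051e+00, -4.22254562e-01,  1.52397582e-04]), 'force': array([-0.38911642,  0.0828205 , -0.40628262]), 'wrist_torque': array([ 0.01207023, -0.04029601, -0.03332381]), 'gripper_force': 0.0, 'opening': 0.09298036310488789}
scene {'fx': 377.9340165790704, 'fy': 377.9340165790704, 'cx': 321.4199432906196, 'cy': 203.13319973153318, 'extrinsics': array([[-0.77205832,  0.63548034,  0.00952344,  0.48792034],
       [ 0.36091684,  0.45072087, -0.81644947, -0.13555875],
       [-0.52313   , -0.62690943, -0.57733835,  1.15148483],
       [ 0.        ,  0.        ,  0.        ,  1.        ]])}
top {'fx': 511.11795591987914, 'fy': 511.11795591987914, 'cx': 318.72633475782806, 'cy': 191.06381607224804, 'extrinsics': array([[ 6.35612592e-04, -9.99995382e-01, -2.97195264e-03,
         1.43983353e-02],
       [-9.92969654e-01, -2.79358637e-04, -1.18368868e-01,
         6.28649857e-01],
       [ 1.18367491e-01,  3.02629553e-03, -9.92965245e-01,
         1.29907557e+00],
       [ 0.00000000e+00,  0.00000000e+00,  0.00000000e+00,
         1.00000000e+00]])}
```

View pics/top0.png

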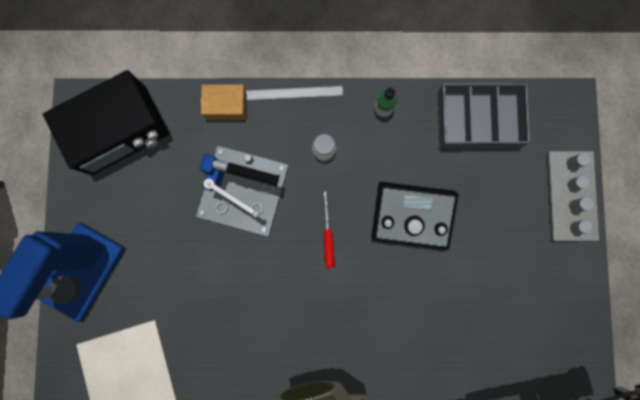

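View pics/scene0.png

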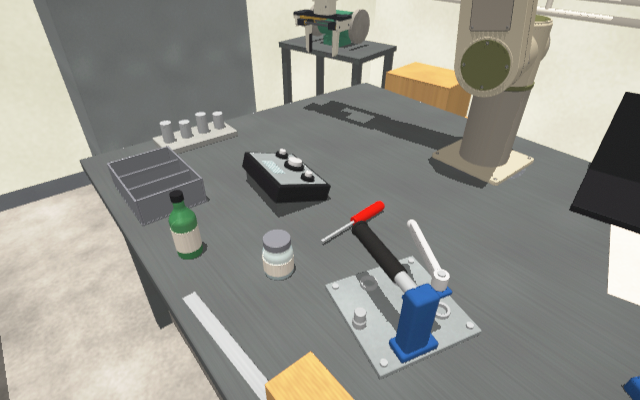

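The top view shows the stand on the left: hinge near (209,184), lever tip near (262,218), bar running (225,167) to (280,181). The box has its buttons at (389,223), (415,226) and (441,229), with the screwdriver at (328,230). The scene view confirms this.

```bash
cat > h.py <<'E'
import numpy as np,cv2
def load(n):
    z=np.load(n);return z["p"],z["d"],z["E"],z["K"]
def cloud(d,E,K):
    v,u=np.mgrid[:d.shape[0],:d.shape[1]]
    P=np.stack([(u-K[2])/K[0]*d,(v-K[3])/K[1]*d,d],-1)
    return (P-E[:3,3])@E[:3,:3]
E
python3 - <<'E'
from h import *
p,d,E,K=load("top0.npz");W=cloud(d,E,K);v,u=np.mgrid[:400,:640]
def reg(a,b,c,e):return (u>a)&(u<b)&(v>c)&(v<e)&(d>0)
r=reg(190,295,140,245)
def rect(m,name):
    X=W[m];q=cv2.minAreaRect((X[:,:2]*1000).astype(np.float32));print(name,m.sum(),q,"z",np.percentile(X[:,2],[5,50,95]).round(4));return X
print("table z",np.median(W[300:320,250:400,2]))
z=W[...,2]
rect(r&(z>.006)&(z<.03),"plate")
X=rect(r&(z>.11)&(z<.16),"high")
bright=p.min(2)>120
rect(r&(z>.12)&(z<.16)&bright&(u>200)&(v>175),"lever")
rect(r&(z>.12)&(z<.16)&(p.max(2)<60),"bar")
b=reg(365,465,175,255)&(z>.02)
X=rect(b,"box")
f=b&(p.max(2)>90);X=W[f];A=np.c_[X[:,:2],np.ones(len(X))];s=np.linalg.lstsq(A,X[:,2],rcond=None)[0];print("plane",s)
for c in[(389,223),(415,226),(441,229)]:
    print(c,W[c[1]-2:c[1]+3,c[0]-2:c[0]+3].reshape(-1,3).mean(0).round(4))
rect(reg(405,426,215,238)&(p.min(2)>150),"btn")
rect(reg(310,345,185,272)&(z>.006),"driver")
rect(reg(305,345,128,165)&(z>.02),"jar")
o=p[140:250,185:475];cv2.imwrite("pics/crop.png",cv2.resize(o,None,fx=2.75,fy=2.75,interpolation=2))
E
```

```text
table z -0.0012127136665314813
plate 4099 ((631.0292358398438, 216.89468383789062), (266.8353271484375, 274.48651123046875), 88.79527282714844) z [0.0071 0.0112 0.0187]
high 1447 ((628.6582641601562, 219.77725219726562), (192.777587890625, 113.66866302490234), 72.9917984008789) z [0.1153 0.1394 0.1446]
lever 335 ((601.8313598632812, 225.245361328125), (153.466796875, 21.80624771118164), 59.95305252075195) z [0.1347 0.1398 0.1441]
bar 571 ((660.685302734375, 194.44573974609375), (163.41294860839844, 33.19446563720703), 77.57917785644531) z [0.1323 0.1407 0.1452]
box 4728 ((564.7341918945312, -230.10174560546875), (200.77066040039062, 154.6772003173828), 82.90559387207031) z [0.044  0.0698 0.0848]
plane [ 0.27584965 -0.03331774 -0.0940905 ]
(389, 223) [ 0.543  -0.1622  0.078 ]
(415, 226) [ 0.5353 -0.2267  0.0818]
(441, 229) [ 0.5279 -0.2922  0.0793]
btn 116 ((535.1044311523438, -226.9459228515625), (28.809240341186523, 27.78388023376465), 45.72273635864258) z [0.0753 0.0815 0.0867]
driver 461 ((532.6309814453125, -20.979248046875), (68.41875457763672, 214.86927795410156), 83.40519714355469) z [0.01   0.0203 0.0268]
jar 472 ((740.1470336914062, 2.431621551513672), (56.386962890625, 56.27130889892578), 48.31022262573242) z [0.0362 0.0825 0.0874]
```

View pics/crop.png

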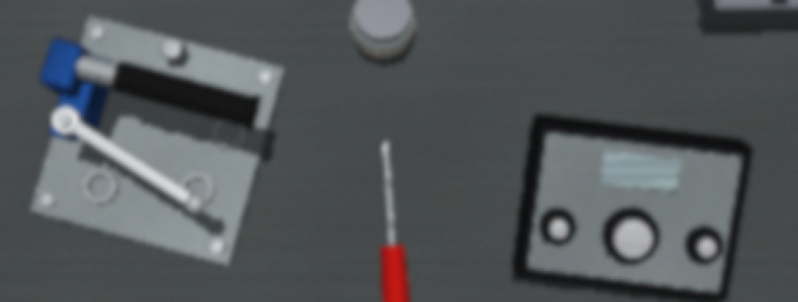

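The crop shows the boss at top-image pixel (209,184), the plate corners, and the button centre near (415,226). The stand yaw comes out at about -0.22, the lever's at about -0.52. I'll close the gripper and turn so the finger back (tool +y) faces the push direction, yaw -0.34.

Emit:
apply_moves([
  [[0, 0, 0], [0, 0, -0.12]],
  [[0, 0, 0], [0, 0, -0.12]],
  [[0, 0, 0], [0, 0, -0.12]],
  [[0, 0, 0], [0, 0, -0.12]],
  [[0, 0, 0], [0, 0, -0.12]],
  [[0, 0, 0], [0, 0, -0.12]],
  [[0, 0, 0], [0, 0, -0.12]],
  [[0, 0, 0], [0, 0, -0.12]],
], claw=0, newtons=20)

```text
t: 0.77
tool_pos: [0.1599, -0.5782, 0.4041]
orientation: [-2.56, -1.819, -0.001]
force: [0.1, 0.0, -0.5]
opening: 0.0441
gripper_force: 0.0
```

```bash
cat >> h.py <<'E'
from scipy.spatial.transform import Rotation as Ro
def go(target,robot):
    s=robot.read_state();R=Ro.from_rotvec(s["orientation"]);M=R.as_matrix()
    print("t",round(s["t"],2),"pos",s["tool_pos"].round(4),"yawx",np.arctan2(M[1,0],M[0,0]).round(3),"tilt",M[:,2].round(3),"q",s["q"].round(2),"F",s["force"].round(1),"open",round(s["opening"],4))
    for T in target:print(T,"tool mm",(M.T@(np.array(T)-s["tool_pos"])*1000).round(1))
E
python3 - <<'E'
from h import *
from plant import robot
go([(.45,-.2,.405),(.530,.211,.405)],robot)
p,d,E,K=load("top0.npz")
def ray(u,v,z):
    C=-E[:3,:3].T@E[:3,3];r=E[:3,:3].T@[(u-K[2])/K[0],(v-K[3])/K[1],1];return (C+r*(z-C[2])/r[2])
c=[(87,15),(285,68),(228,266),(30,210)]
Q=np.array([ray(185+a/2.75,140+b/2.75,.012) for a,b in c]);print(Q.round(4),Q.mean(0))
e=Q[0]-Q[1];f=Q[3]-Q[2];print("yaw",[np.arctan2(-k[0],k[1]) for k in(e,f)])
cen=Q.mean(0)[:2];y=-.22;R=np.array([[np.cos(y),-np.sin(y)],[np.sin(y),np.cos(y)]])
print("hinge via plate",cen+R@[-.015,.06],"direct",ray(209,183.6,.145))
E
```

```text
t 0.77 pos [ 0.1599 -0.5782  0.4041] yawx 1.236 tilt [-0.     0.001 -1.   ] q [-1.39  0.13  1.49 -0.    1.52 -1.05] F [ 0.1  0.  -0.5] open 0.0441
(0.45, -0.2, 0.405) tool mm [452.5 149.6  -0.6]
(0.53, 0.211, 0.405) tool mm [ 8.67e+02  9.00e+01 -1.00e-01]
[[0.7554 0.29   0.012 ]
 [0.7028 0.0955 0.012 ]
 [0.5103 0.1487 0.012 ]
 [0.564  0.3403 0.012 ]] [0.6331294  0.21862327 0.012     ]
yaw [np.float64(-0.2641828638458607), np.float64(-0.27320881920455387)]
hinge via plate [0.63158471 0.28045056] direct [0.63384034 0.27863399 0.145     ]
```

Emit:
apply_moves([
  [[37.7, 12.5, 0], [0, 0, 0]],
  [[37.7, 12.5, 0], [0, 0, 0]],
  [[37.7, 12.5, 0], [0, 0, 0]],
  [[37.7, 12.5, 0], [0, 0, 0]],
  [[37.7, 12.5, 0], [0, 0, 0]],
  [[37.7, 12.5, 0], [0, 0, 0]],
  [[37.7, 12.5, 0], [0, 0, 0]],
  [[37.7, 12.5, 0], [0, 0, 0]],
  [[37.7, 12.5, 0], [0, 0, 0]],
  [[37.7, 12.5, 0], [0, 0, 0]],
  [[37.7, 12.5, 0], [0, 0, 0]],
  [[37.7, 12.5, 0], [0, 0, 0]],
])

```text
t: 1.77
tool_pos: [0.4533, -0.2002, 0.4045]
orientation: [-2.566, -1.812, 0.0]
force: [0.2, -1.3, -0.1]
opening: 0.0001
gripper_force: 0.0
```

Emit:
apply_moves([
  [[34.5, -5, 0], [0, 0, 0]],
  [[34.5, -5, 0], [0, 0, 0]],
  [[34.5, -5, 0], [0, 0, 0]],
  [[34.5, -5, 0], [0, 0, 0]],
  [[34.5, -5, 0], [0, 0, 0]],
  [[34.5, -5, 0], [0, 0, 0]],
  [[34.5, -5, 0], [0, 0, 0]],
  [[34.5, -5, 0], [0, 0, 0]],
  [[34.5, -5, 0], [0, 0, 0]],
  [[34.5, -5, 0], [0, 0, 0]],
  [[34.5, -5, 0], [0, 0, 0]],
  [[34.5, -5, 0], [0, 0, 0]],
])

```text
t: 2.77
tool_pos: [0.5344, 0.2099, 0.4042]
orientation: [-2.566, -1.812, 0.001]
force: [0.2, -0.9, 0.6]
opening: 0.0004
gripper_force: 0.0
```

```bash
python3 - <<'E'
from h import *
from plant import robot
go([(.530,.211,.299)],robot)
c=robot.calibration("wrist");p,d=robot.read_camera("wrist")
cv2.imwrite("pics/w1.png",p);np.savez("w1.npz",p=p,d=d,E=c["extrinsics"],K=[c[k] for k in("fx","fy","cx","cy")])
W=cloud(d,c["extrinsics"],[c[k] for k in("fx","fy","cx","cy")]);z=W[...,2]
m=(d>0)&(z>.115)&(z<.16);print(m.sum())
lab=cv2.connectedComponentsWithStats(m.astype(np.uint8))
for i in range(1,lab[0]):
    if lab[2][i,4]>150:
        k=lab[1]==i;print(lab[2][i],cv2.minAreaRect((W[k][:,:2]*1000).astype(np.float32)),np.median(z[k]),p[k].mean(0))
E
```

```text
t 2.77 pos [0.5344 0.2099 0.4042] yawx 1.23 tilt [-0.001 -0.    -1.   ] q [ 0.29  0.06  1.56 -0.    1.52  0.63] F [ 0.2 -0.9  0.6] open 0.0004
(0.53, 0.211, 0.299) tool mm [ -0.4  -4.4 105.2]
16167
[  360    21   163   255 16167] ((629.740478515625, 220.30624389648438), (193.09181213378906, 114.2648696899414), 73.7984619140625) 0.14036749044886615 [129.04107132 118.97915507 110.01905115]
```

View pics/w1.png

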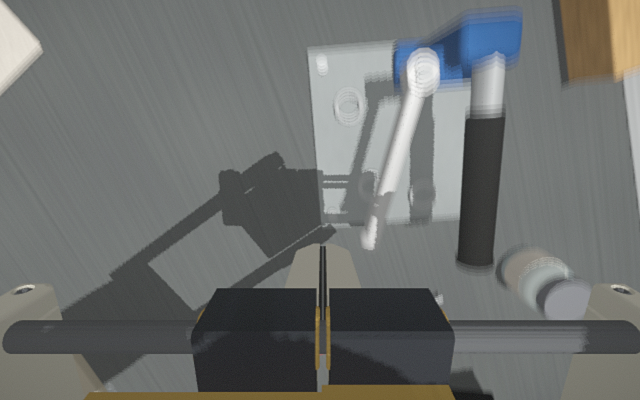

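The wrist view shows the hinge at (424,72), the lever tip at (369,243) and the bar from (490,60) to (476,262). The closed fingertips are at (323,250), left of the lever on its outer side. I'll fit the lever and bar lines from this depth.

```bash
python3 - <<'E'
from h import *
from plant import robot
c=robot.calibration("wrist");p,d=robot.read_camera("wrist");K=[c[k] for k in("fx","fy","cx","cy")]
W=cloud(d,c["extrinsics"],K);z=W[...,2];v,u=np.mgrid[:400,:640]
def fit(m,n):
    X=W[m][:,:2];l=cv2.fitLine(X.astype(np.float32),cv2.DIST_HUBER,0,.001,.001).ravel();dr=l[:2]*np.sign(l[1]);yaw=np.arctan2(-dr[0],dr[1])
    nn=np.array([np.cos(yaw),np.sin(yaw)]);print(n,m.sum(),"pt",l[2:],"yaw",yaw,"along",np.percentile((X-l[2:])@dr,[0,1,99,100]).round(4),"across",np.percentile((X-l[2:])@nn,[2,98]).round(4));return l[2:],dr,nn
top=(z>.133)&(z<.15)&(d>0)
L=fit(top&(u>355)&(u<425)&(v>105)&(v<250)&(p.min(2)>110),"lever")
B=fit(top&(u>455)&(u<508)&(v>125)&(v<262)&(p.max(2)<90),"bar")
fit(top&(u>400)&(u<445)&(v>45)&(v<100)&(p.min(2)>130),"boss")
s=robot.read_state();t=s["tool_pos"][:2]
print("tcp rel lever axis",(t-L[0])@L[2]);go([],robot)
E
```

```text
lever 2467 pt [0.5994458 0.2257686] yaw -0.5695211 along [-0.0662 -0.0628  0.0541  0.056 ] across [-0.0049  0.0065]
bar 4531 pt [0.6609348  0.19059514] yaw -0.26644418 along [-0.0613 -0.0575  0.0508  0.0521] across [-0.0097  0.0139]
boss 818 pt [0.63648856 0.2837456 ] yaw 1.2802092 along [-0.0124 -0.0116  0.0106  0.0111] across [-0.0084  0.0094]
tcp rel lever axis -0.047615667489896915
t 2.87 pos [0.5343 0.2123 0.4038] yawx 1.234 tilt [-0.001  0.001 -1.   ] q [0.29 0.06 1.56 0.   1.52 0.63] F [-0.2  0.5 -0.6] open 0.0003
```

Emit:
apply_moves([
  [[0, -3, 0], [0, 0, 0.05]],
  [[0, 0, 26], [0, 0, 0]],
  [[0, 0, 26], [0, 0, 0]],
  [[0, 0, 26], [0, 0, 0]],
  [[0, 0, 26], [0, 0, 0]],
  [[0, 0, 0], [0, 0, 0]],
  [[0, 0, 0], [0, 0, 0]],
])

```text
t: 3.45
tool_pos: [0.5308, 0.2085, 0.2991]
orientation: [-2.61, -1.746, 0.007]
force: [1.2, 0.3, 1.0]
opening: 0.0006
gripper_force: 0.0
```

Emit:
apply_moves([
  [[0, 4, 0], [0, 0, 0]],
  [[0, 4, 0], [0, 0, 0]],
  [[0, 4, 0], [0, 0, 0]],
  [[0, 4, 0], [0, 0, 0]],
  [[0, 4, 0], [0, 0, 0]],
  [[0, 4, 0], [0, 0, 0]],
  [[0, 4, 0], [0, 0, 0]],
  [[0, 4, 0], [0, 0, 0]],
  [[0, 4, 0], [0, 0, 0]],
  [[0, 0, 0], [0, 0, 0]],
  [[0, 0, 0], [0, 0, 0]],
])

```text
t: 4.37
tool_pos: [0.5649, 0.1953, 0.3004]
orientation: [-2.611, -1.747, 0.001]
force: [-2.8, -0.9, 1.0]
opening: 0.0006
gripper_force: 1.2
```

```bash
cat > lev.py <<'E'
from h import *
from plant import robot
import sys
p,d=robot.read_camera("top");c=robot.calibration("top");K=[c[k] for k in("fx","fy","cx","cy")]
go([],robot)
cv2.imwrite(f"pics/{sys.argv[1]}.png",cv2.resize(p[140:250,185:305],None,fx=4,fy=4,interpolation=2))
E
python3 lev.py push1
```

```text
t 4.42 pos [0.5648 0.1954 0.3004] yawx 1.18 tilt [-0.001 -0.    -1.   ] q [0.25 0.2  1.61 0.   1.34 0.64] F [-2.9 -0.9  0.8] open 0.0002
```

View pics/push1.png

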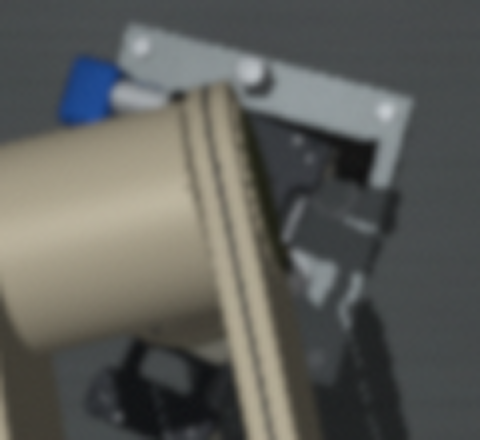

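The top view is blocked by the arm, so I'll go by force. Contact is made at about 3 N. Geometry says about 27 mm more to the stop.

Emit:
apply_moves([
  [[0, 3, 0], [0, 0, 0]],
  [[0, 3, 0], [0, 0, 0]],
  [[0, 3, 0], [0, 0, 0]],
  [[0, 3, 0], [0, 0, 0]],
  [[0, 3, 0], [0, 0, 0]],
  [[0, 3, 0], [0, 0, 0]],
  [[0, 2, 0], [0, 0, 0]],
  [[0, 2, 0], [0, 0, 0]],
  [[0, 0, 0], [0, 0, 0]],
  [[0, 0, 0], [0, 0, 0]],
])

```text
t: 5.25
tool_pos: [0.5853, 0.1869, 0.3005]
orientation: [-2.611, -1.747, 0.001]
force: [-5.4, -0.7, -0.2]
opening: 0.0003
gripper_force: 2.3
```

Emit:
apply_moves([
  [[0, 1, 0], [0, 0, 0]],
  [[0, 1, 0], [0, 0, 0]],
  [[0, 0, 0], [0, 0, 0]],
  [[0, 0, 0], [0, 0, 0]],
])

```text
t: 5.58
tool_pos: [0.587, 0.1862, 0.3005]
orientation: [-2.61, -1.747, 0.001]
force: [-5.0, -0.6, -0.1]
opening: 0.0006
gripper_force: 2.4
```

Emit:
apply_moves([
  [[0, 1, 0], [0, 0, 0]],
  [[0, 1, 0], [0, 0, 0]],
  [[0, 0, 0], [0, 0, 0]],
  [[0, 0, 0], [0, 0, 0]],
])

```text
t: 5.92
tool_pos: [0.5888, 0.1856, 0.3005]
orientation: [-2.61, -1.747, 0.001]
force: [-5.2, -1.2, -0.3]
opening: 0.0005
gripper_force: 2.4
```

Emit:
apply_moves([
  [[0, 1, 0], [0, 0, 0]],
  [[0, 0, 0], [0, 0, 0]],
  [[0, 0, 0], [0, 0, 0]],
])

```text
t: 6.17
tool_pos: [0.5897, 0.1853, 0.3005]
orientation: [-2.61, -1.747, 0.001]
force: [-5.6, -0.3, -0.0]
opening: 0.0001
gripper_force: 2.5
```

Emit:
apply_moves([
  [[0, 1, 0], [0, 0, 0]],
  [[0, 0, 0], [0, 0, 0]],
  [[0, 0, 0], [0, 0, 0]],
])

```text
t: 6.42
tool_pos: [0.5907, 0.1849, 0.3005]
orientation: [-2.61, -1.748, 0.0]
force: [-4.5, 1.0, -0.9]
opening: 0.0007
gripper_force: 2.5
```

```bash
python3 - <<'E'
from h import *
from plant import robot
go([],robot)
p,d=robot.read_camera("wrist");cv2.imwrite("pics/w2.png",p)
c=robot.calibration("wrist");K=[c[k] for k in("fx","fy","cx","cy")];np.savez("w2.npz",p=p,d=d,E=c["extrinsics"],K=K)
E
```

```text
t 6.42 pos [0.5907 0.1849 0.3005] yawx 1.18 tilt [-0.  0. -1.] q [0.22 0.25 1.55 0.   1.35 0.61] F [-4.5  1.  -0.9] open 0.0007
```

View pics/w2.png

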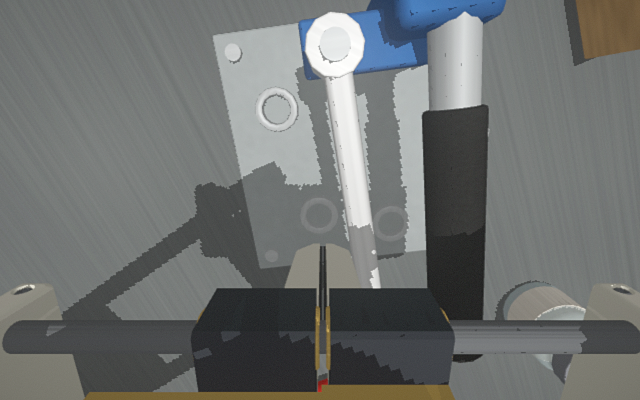

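The wrist view shows the lever (335,45)→(373,285) nearly parallel to the bar (455,100→330), still angled slightly outwards and clear of it. I'll measure the angle.

```bash
cat > ang.py <<'E'
from h import *
def ang(p,d,E,K):
    W=cloud(d,E,K);z=W[...,2];v,u=np.mgrid[:400,:640]
    def fit(m):
        X=W[m][:,:2];l=cv2.fitLine(X.astype(np.float32),cv2.DIST_HUBER,0,.001,.001).ravel();dr=l[:2]*np.sign(l[1]);return np.arctan2(-dr[0],dr[1]),l[2:],m.sum()
    top=(z>.13)&(z<.15)&(d>0)
    a=fit(top&(u>320)&(u<400)&(v>95)&(v<280)&(p.min(2)>85));b=fit(top&(u>410)&(u<500)&(v>110)&(v<280)&(p.max(2)<90))
    print("lever",a,"bar",b,"diff",a[0]-b[0],"lever joint ~",a[0]+.5695)
E
python3 - <<'E'
from ang import *
ang(*load("w2.npz"))
E
```

```text
lever (np.float32(-0.27416408), array([0.6220994 , 0.22134091], dtype=float32), np.int64(5424)) bar (np.float32(-0.2760623), array([0.66687614, 0.2151643 ], dtype=float32), np.int64(10082)) diff 0.0018982291 lever joint ~ 0.29533595
```

The joint is at about 0.30, so about 6 mm remains.

Emit:
apply_moves([
  [[0, 1, 0], [0, 0, 0]],
  [[0, 1, 0], [0, 0, 0]],
  [[0, 1, 0], [0, 0, 0]],
  [[0, 1, 0], [0, 0, 0]],
  [[0, 0, 0], [0, 0, 0]],
  [[0, 0, 0], [0, 0, 0]],
])

```text
t: 6.97
tool_pos: [0.5933, 0.1842, 0.3004]
orientation: [-2.607, -1.747, 0.004]
force: [-14.8, 3.6, 4.5]
opening: 0.0006
gripper_force: 7.3
```

Emit:
apply_moves([
  [[0, 1, 0], [0, 0, 0]],
  [[0, 0, 0], [0, 0, 0]],
  [[0, 0, 0], [0, 0, 0]],
])

```text
t: 7.22
tool_pos: [0.5936, 0.184, 0.3003]
orientation: [-2.606, -1.747, 0.006]
force: [-18.0, 4.8, 6.7]
opening: 0.0005
gripper_force: 9.6
```

Emit:
apply_moves([
  [[0, 1, 0], [0, 0, 0]],
  [[0, 0, 0], [0, 0, 0]],
  [[0, 0, 0], [0, 0, 0]],
])

```text
t: 7.47
tool_pos: [0.594, 0.184, 0.3003]
orientation: [-2.605, -1.747, 0.008]
force: [-23.6, 5.4, 8.6]
opening: 0.0006
gripper_force: 11.9
```

The force has risen sharply, so it's on the stop. I'll ease back 2 mm and hold.

Emit:
apply_moves([
  [[0, -1, 0], [0, 0, 0]],
  [[0, -1, 0], [0, 0, 0]],
  [[0, 0, 0], [0, 0, 0]],
  [[0, 0, 0], [0, 0, 0]],
  [[0, 0, 0], [0, 0, 0]],
  [[0, 0, 0], [0, 0, 0]],
  [[0, 0, 0], [0, 0, 0]],
  [[0, 0, 0], [0, 0, 0]],
  [[0, 0, 0], [0, 0, 0]],
  [[0, 0, 0], [0, 0, 0]],
  [[0, 0, 0], [0, 0, 0]],
  [[0, 0, 0], [0, 0, 0]],
])

```text
t: 8.47
tool_pos: [0.5932, 0.1842, 0.3004]
orientation: [-2.607, -1.747, 0.004]
force: [-14.3, 4.1, 3.4]
opening: 0.0006
gripper_force: 7.2
```

```bash
python3 - <<'E'
from ang import *
from plant import robot
p,d=robot.read_camera("wrist");c=robot.calibration("wrist");ang(p,d,c["extrinsics"],[c[k] for k in("fx","fy","cx","cy")]);go([],robot)
E
```

```text
lever (np.float32(-0.24178906), array([0.62196934, 0.21693116], dtype=float32), np.int64(5397)) bar (np.float32(-0.24920474), array([0.664691  , 0.20489942], dtype=float32), np.int64(10083)) diff 0.007415682 lever joint ~ 0.327711
t 8.52 pos [0.5932 0.1841 0.3004] yawx 1.181 tilt [-0.004  0.001 -1.   ] q [0.22 0.26 1.54 0.   1.35 0.61] F [-14.    3.9   3.1] open 0.0004
```

```bash
python3 - <<'E'
from h import *
from plant import robot
p,d=robot.read_camera("wrist");c=robot.calibration("wrist");K=[c[k] for k in("fx","fy","cx","cy")];E=c["extrinsics"]
W=cloud(d,E,K);z=W[...,2];np.savez("w3.npz",p=p,d=d,E=E,K=K)
def line(pts):
    l=cv2.fitLine(np.array(pts,np.float32),cv2.DIST_HUBER,0,.0005,.001).ravel();return np.arctan2(-l[0]*np.sign(l[1]),abs(l[1]))
for n,a,b,t in(("lever",310,405,.134),("bar",405,510,.125)):
    le=[];ri=[];mid=[]
    for v in range(130,270,3):
        k=[u for u in range(a,b) if t<z[v,u]<.16 and d[v,u]>0]
        if len(k)>8:
            q=W[v,k];i=q[:,2]>np.median(q[:,2])-.004;q=q[i]; le.append(q[0,:2]);ri.append(q[-1,:2]);mid.append(q[:,:2].mean(0))
    print(n,len(mid),line(le),line(ri),line(mid),"w",np.linalg.norm(np.array(le)-ri,axis=1).mean())
cv2.imwrite("pics/w3.png",p)
E
```

```text
lever 47 -0.20689864 -0.20746598 -0.2081463 w 0.013050359294252755
bar 47 -0.26692483 -0.25889358 -0.2636846 w 0.022052493436641715
```

View pics/w3.png

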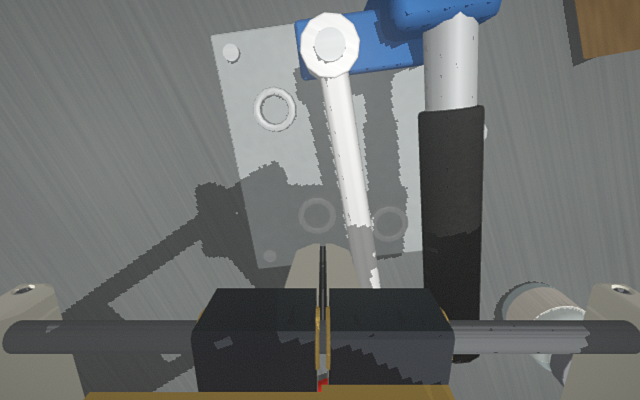

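Edge fits put the lever at -0.208 and the bar at -0.264 (0.056 rad past parallel, joint about 0.36). It's at the stop, clear of the bar, and has been held for over 1 s. I'll release it slowly, then retreat up.

Emit:
apply_moves([
  [[0, -6, 0], [0, 0, 0]],
  [[0, -6, 0], [0, 0, 0]],
  [[0, -6, 0], [0, 0, 0]],
  [[0, -6, 0], [0, 0, 0]],
  [[0, -6, 0], [0, 0, 0]],
  [[0, -6, 0], [0, 0, 0]],
  [[0, -6, 0], [0, 0, 0]],
  [[0, -8, 0], [0, 0, 0]],
  [[0, -10, 0], [0, 0, 0]],
  [[0, -15, 0], [0, 0, 0]],
  [[0, 0, 0], [0, 0, 0]],
  [[0, 0, 0], [0, 0, 0]],
])

```text
t: 9.57
tool_pos: [0.5248, 0.2121, 0.3011]
orientation: [2.609, 1.749, 0.001]
force: [-0.5, -0.1, -0.0]
opening: 0.0007
gripper_force: 0.0
```

Emit:
apply_moves([
  [[0, 0, 0], [0, 0, 0]],
  [[0, 0, 0], [0, 0, 0]],
  [[0, 0, -26], [0, 0, 0]],
  [[0, 0, -26], [0, 0, 0]],
  [[0, 0, -26], [0, 0, 0]],
  [[0, 0, -26], [0, 0, 0]],
  [[0, 0, 0], [0, 0, 0]],
  [[0, 0, 0], [0, 0, 0]],
])

```text
t: 10.23
tool_pos: [0.5262, 0.2117, 0.4071]
orientation: [2.61, 1.746, 0.007]
force: [-0.1, 0.1, -0.1]
opening: 0.0006
gripper_force: 0.0
```

```bash
cat > btn.py <<'E'
from h import *
from plant import robot
p,d=robot.read_camera("wrist");c=robot.calibration("wrist");K=[c[k] for k in("fx","fy","cx","cy")];W=cloud(d,c["extrinsics"],K)
n=np.array([-.2934,.0354,.9553]);T=np.array([.5353,-.2268,.0815])
s=robot.read_state();M=Ro.from_rotvec(s["orientation"]).as_matrix()
ax=np.cross(M[:,2],-n);a=np.arcsin(np.linalg.norm(ax));rv=M.T@(ax/np.linalg.norm(ax)*a);print("turn tool",rv.round(3))
go([(.46,-.2,.405),T+.276*n,T+.216*n,T+.186*n],robot)
E
python3 - <<'E'
from btn import *
z=W[...,2]
le=[]
m=(z>.136)&(z<.15)&(d>0)&(p.min(2)>110)&(W[...,1]<.27)&(W[...,1]>.16)&(W[...,0]<.64)
l=cv2.fitLine(W[m][:,:2].astype(np.float32),cv2.DIST_HUBER,0,.001,.001).ravel();print("lever yaw",m.sum(),np.arctan2(-l[0]*np.sign(l[1]),abs(l[1])))
E
```

```text
turn tool [-0.288  0.08   0.   ]
t 10.28 pos [0.5257 0.2116 0.4051] yawx 1.179 tilt [ 0.001  0.    -1.   ] q [ 0.29  0.04  1.58 -0.    1.52  0.68] F [ 0.4  0.4 -0.5] open 0.0004
(0.46, -0.2, 0.405) tool mm [-4.055e+02  9.630e+01 -1.000e-01]
[ 0.4543216 -0.2170296  0.3451628] tool mm [-423.4   97.5   59.8]
[ 0.4719256 -0.2191536  0.2878448] tool mm [-418.7  114.5  117.1]
[ 0.4807276 -0.2202156  0.2591858] tool mm [-416.4  123.   145.8]
lever yaw 2164 -0.5695027
```

The lever is back at -0.5695, fully out. Next is the button: travel, then tilt.

Emit:
apply_moves([
  [[-33.8, 8, 0], [0, 0, 0]],
  [[-33.8, 8, 0], [0, 0, 0]],
  [[-33.8, 8, 0], [0, 0, 0]],
  [[-33.8, 8, 0], [0, 0, 0]],
  [[-33.8, 8, 0], [0, 0, 0]],
  [[-33.8, 8, 0], [0, 0, 0]],
  [[-33.8, 8, 0], [0, 0, 0]],
  [[-33.8, 8, 0], [0, 0, 0]],
  [[-33.8, 8, 0], [0, 0, 0]],
  [[-33.8, 8, 0], [0, 0, 0]],
  [[-33.8, 8, 0], [0, 0, 0]],
  [[-33.8, 8, 0], [0, 0, 0]],
])

```text
t: 11.28
tool_pos: [0.4584, -0.2014, 0.4028]
orientation: [-2.609, -1.746, 0.002]
force: [0.5, -0.1, -0.4]
opening: 0.0003
gripper_force: 0.0
```

Emit:
apply_moves([
  [[0, 0, 0], [-0.096, 0.027, 0]],
  [[0, 0, 0], [-0.096, 0.027, 0]],
  [[0, 0, 0], [-0.096, 0.027, 0]],
  [[0, 0, 0], [0, 0, 0]],
  [[0, 0, 0], [0, 0, 0]],
  [[0, 0, 0], [0, 0, 0]],
])

```text
t: 11.78
tool_pos: [0.4591, -0.1997, 0.4039]
orientation: [2.437, 1.631, 0.332]
force: [0.0, 0.1, -0.0]
opening: 0.0004
gripper_force: 0.0
```

```bash
python3 - <<'E'
from btn import *
cv2.imwrite("pics/w4.png",p);np.savez("w4.npz",p=p,d=d,E=c["extrinsics"],K=K)
E
```

```text
turn tool [-0.005 -0.    -0.   ]
t 11.83 pos [ 0.4594 -0.1997  0.4042] yawx 1.191 tilt [ 0.289 -0.034 -0.957] q [-0.56 -0.29  1.9   0.13  1.26 -0.19] F [0.6 0.6 0.4] open 0.0005
(0.46, -0.2, 0.405) tool mm [-0.   0.9 -0.6]
[ 0.4543216 -0.2170296  0.3451628] tool mm [-22.6 -14.5  55.6]
[ 0.4719256 -0.2191536  0.2878448] tool mm [-22.6 -14.2 115.6]
[ 0.4807276 -0.2202156  0.2591858] tool mm [-22.6 -14.1 145.6]
```

View pics/w4.png

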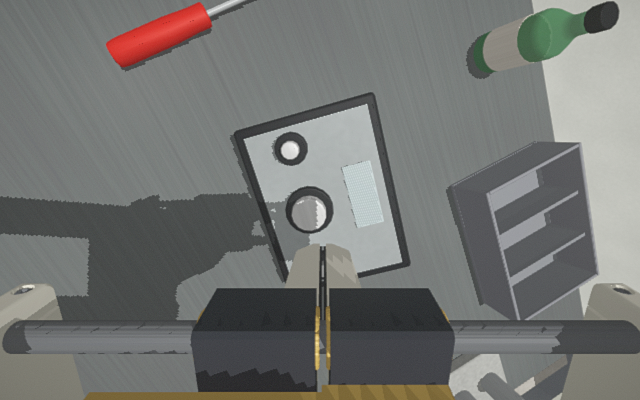

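The wrist view shows the large button at about (310,211), with a small one at (289,149). I'll measure it from this depth.

```bash
python3 - <<'E'
from h import *
p,d,E,K=load("w4.npz");W=cloud(d,E,K);v,u=np.mgrid[:400,:640]
m=((u-310)**2+(v-211)**2<20**2)&(d>0)
f=(u>295)&(u<365)&(v>120)&(v<250)&(p.min(2)>100)&(d>0)&(np.hypot(u-310,v-211)>30)&(np.hypot(u-289,v-149)>20)
X=W[f];s=np.linalg.lstsq(np.c_[X[:,:2],np.ones(len(X))],X[:,2],rcond=None)[0];n=np.array([-s[0],-s[1],1]);n/=np.linalg.norm(n);print("normal",n)
h=(W-X.mean(0))@n
t=(np.hypot(u-310,v-211)<28)&(h>.0155)&(h<.026)&(d>0);q=W[t];print(t.sum(),"h",np.median(h[t]),"centre",q.mean(0),"mid",(q.min(0)+q.max(0))/2)
E
```

```text
normal [ 0.44017098 -0.11855833  0.89005249]
  return _methods._mean(a, axis=axis, dtype=dtype,
  ret = ret.dtype.type(ret / rcount)
<stdin>:7: RuntimeWarning: Mean of empty slice.
  ret = um.true_divide(
Traceback (most recent call last):
ValueError: zero-size array to reduction operation minimum which has no identity
```

The fingers contaminated the fit. I'll use the known normal and a height band instead.

```bash
python3 - <<'E'
from h import *
p,d,E,K=load("w4.npz");W=cloud(d,E,K);v,u=np.mgrid[:400,:640]
n=np.array([-.2934,.0354,.9553]);T=np.array([.5353,-.2268,.0815])
h=(W-T)@n;r=np.linalg.norm((W-T)-h[...,None]*n,axis=-1)
for a,b in((0,.012),(.02,.025),(.03,.05)):
    k=(d>0)&(r>a)&(r<b)&(u<370)&(v<245);print(a,b,k.sum(),np.percentile(h[k],[10,50,90]).round(4))
t=(r<.03)&(np.abs(h)<.005)&(d>0)&(v<245);q=W[t];print(t.sum(),"centre",q.mean(0),"circle",cv2.minEnclosingCircle((q[:,:2]*1000).astype(np.float32)))
t2=(d>0)&(r>.03)&(r<.055)&(h<-.015)&(h>-.025)&(v<245);X=W[t2];_,_,V=np.linalg.svd(X-X.mean(0),full_matrices=False);print("normal",V[2]*np.sign(V[2,2]))
E
```

```text
0 0.012 405 [0.0001 0.0009 0.0017]
0.02 0.025 543 [-0.0122 -0.0111 -0.0102]
0.03 0.05 3786 [-0.0226 -0.0216 -0.0205]
895 centre [ 0.5355938  -0.22439658  0.08210887] circle ((536.0203857421875, -225.60414123535156), 17.736751556396484)
normal [-0.30279629  0.03568405  0.95238703]
```

Emit:
apply_moves([
  [[-11, -7, 20], [0, 0, 0]],
  [[-10.5, -7, 20], [0, 0, 0]],
  [[0, 0, 25], [0, 0, 0]],
  [[0, 0, 25], [0, 0, 0]],
  [[0, 0, 25], [0, 0, 0]],
  [[0, 0, 20], [0, 0, 0]],
  [[0, 0, 0], [0, 0, 0]],
  [[0, 0, 0], [0, 0, 0]],
])

```text
t: 12.5
tool_pos: [0.4785, -0.2185, 0.2687]
orientation: [2.437, 1.633, 0.333]
force: [-0.2, -1.0, 0.3]
opening: 0.0003
gripper_force: 0.0
```

```bash
python3 - <<'E'
from btn import *
T=np.array([.5357,-.2255,.0825]);go([T+.186*n],robot)
E
```

```text
turn tool [-0.003 -0.001 -0.   ]
t 12.55 pos [ 0.4789 -0.2189  0.2704] yawx 1.192 tilt [ 0.291 -0.034 -0.956] q [-0.57 -0.1   1.99  0.16  0.99 -0.25] F [ 0.1 -0.5  0.9] open 0.0008
(0.46, -0.2, 0.405) tool mm [  21.3   14.2 -134.8]
[ 0.4543216 -0.2170296  0.3451628] tool mm [ -1.4  -1.3 -78.7]
[ 0.4719256 -0.2191536  0.2878448] tool mm [ -1.4  -1.1 -18.7]
[ 0.4807276 -0.2202156  0.2591858] tool mm [-1.4 -1.1 11.3]
t 12.55 pos [ 0.4789 -0.2189  0.2704] yawx 1.192 tilt [ 0.291 -0.034 -0.956] q [-0.57 -0.1   1.99  0.16  0.99 -0.25] F [ 0.1 -0.5  0.9] open 0.0008
[ 0.4811276 -0.2189156  0.2601858] tool mm [-0.  -0.9 10.4]
```

Centred within 1 mm, with about 10 mm of gap. I'll press about 18 mm, creeping at the end.

Emit:
apply_moves([
  [[0, -1, 4], [0, 0, 0]],
  [[0, 0, 4], [0, 0, 0]],
  [[0, 0, 2], [0, 0, 0]],
  [[0, 0, 2], [0, 0, 0]],
  [[0, 0, 2], [0, 0, 0]],
  [[0, 0, 1], [0, 0, 0]],
  [[0, 0, 1], [0, 0, 0]],
  [[0, 0, 0], [0, 0, 0]],
  [[0, 0, 0], [0, 0, 0]],
])

```text
t: 13.3
tool_pos: [0.4827, -0.2195, 0.255]
orientation: [2.433, 1.628, 0.336]
force: [0.8, -1.3, 4.1]
opening: 0.0005
gripper_force: 2.0
```

Emit:
apply_moves([
  [[0, 0, 1], [0, 0, 0]],
  [[0, 0, 1], [0, 0, 0]],
  [[0, 0, 0], [0, 0, 0]],
  [[0, 0, 0], [0, 0, 0]],
])

```text
t: 13.63
tool_pos: [0.4833, -0.2195, 0.2533]
orientation: [2.433, 1.629, 0.336]
force: [-2.5, -0.2, 8.1]
opening: 0.0006
gripper_force: 4.5
```

Emit:
apply_moves([
  [[0, 0, 1], [0, 0, 0]],
  [[0, 0, 1], [0, 0, 0]],
  [[0, 0, 0], [0, 0, 0]],
  [[0, 0, 0], [0, 0, 0]],
])

```text
t: 13.97
tool_pos: [0.4837, -0.2197, 0.253]
orientation: [2.433, 1.63, 0.336]
force: [-17.4, 5.3, 28.6]
opening: 0.0008
gripper_force: 16.2
```

It bottomed out firmly: the force jumped with little travel. I'll let it go and back well away.

Emit:
apply_moves([
  [[0, 0, -4], [0, 0, 0]],
  [[0, 0, -6], [0, 0, 0]],
  [[0, 0, -10], [0, 0, 0]],
  [[0, 0, -25], [0, 0, 0]],
  [[0, 0, -25], [0, 0, 0]],
  [[0, 0, -25], [0, 0, 0]],
  [[0, 0, -25], [0, 0, 0]],
  [[0, 0, -25], [0, 0, 0]],
  [[0, 0, 0], [0, 0, 0]],
  [[0, 0, 0], [0, 0, 0]],
  [[0, 0, 0], [0, 0, 0]],
  [[0, 0, 0], [0, 0, 0]],
])

```text
t: 14.97
tool_pos: [0.4408, -0.2141, 0.3874]
orientation: [2.436, 1.631, 0.334]
force: [1.0, -0.6, -0.6]
opening: 0.0003
gripper_force: 0.0
```

```bash
python3 - <<'E'
from btn import *
v,u=np.mgrid[:400,:640]
h=(W-T)@n;r=np.linalg.norm((W-T)-h[...,None]*n,axis=-1);k=(d>0)&(r<.012)&(h<.02);print("button h",k.sum(),np.median(h[k]))
a=load("top0.npz")[0];b,_=robot.read_camera("top")
print("diff at stand/driver/jar:",[int((np.abs(a[s].astype(int)-b[s]).max(-1)>50).sum()) for s in(np.s_[140:240,190:295],np.s_[185:272,310:345],np.s_[128:165,305:345])])
print(robot.close_job())
E
```

```text
turn tool [-0.004 -0.001  0.   ]
t 15.02 pos [ 0.4408 -0.2141  0.3873] yawx 1.191 tilt [ 0.29  -0.033 -0.956] q [-0.61 -0.31  1.95  0.15  1.24 -0.25] F [-0.3 -0.6 -0.6] open 0.0005
(0.46, -0.2, 0.405) tool mm [ 21.6  16.6 -11.8]
[ 0.4543216 -0.2170296  0.3451628] tool mm [-1.1  1.2 44.3]
[ 0.4719256 -0.2191536  0.2878448] tool mm [ -1.2   1.4 104.3]
[ 0.4807276 -0.2202156  0.2591858] tool mm [ -1.2   1.6 134.3]
button h 452 0.0007519448428371127
diff at stand/driver/jar: [0, 0, 0]
the job is handed in; nothing more can be done
None
```

I pressed the lever to its stop (about 0.36 rad), held it for over 1 s and let it spring fully out. I then pressed the large button until it bottomed and it came back out; the loose things did not move, and the job was handed in at about 15 s, with no verdict returned.

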